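Lift a crucible's lid off with the forked lifter and park it in the lid rest

TASK

Take the lid off the white crucible with the forked lifter, hooking it under the wire bail and never touching the lid with the fingers, and set it gently, level and right way up, into the wide round recess of the lid rest. Then stand the lifter upright on its cork pad again. Keep the lid from tipping on the way, and leave the crucible, jar, coin, ruler and tweezers where they are.

Things in the scene. Friction and masses are not known exactly. Their poses are not given: they have to be found in the camera images.
- lid: Loose white ceramic crucible lid, 70 to 120 g: a disc 68 mm across and 6 mm thick over a locating boss 48 mm across and 6 mm deep, with an upright rigid steel wire bail on top. Origin: centre of the boss's underside, z up; the disc spans z 6 to 12 mm. At the start it sits loosely on the crucible, boss in the mouth.
- bail_bar (a point): Middle of the bail's level bar (6 mm wire along the lid's y), 43 mm above the lid's origin. The bail's legs, also 6 mm wire, stand at the lid's y = +-27 mm. The window under the bar, 48 mm wide and 28 mm high (lid z 12 to 40 mm), is open to the lid's +x and -x sides.
- lifter: Loose steel forked lifter, about 160 g, 130 mm high, standing upright on its own 6 mm thick foot, at the start on the cork pad. Origin: on the stem's axis at the foot's underside; x along the tines, z up. Foot: a heel 40 mm wide reaching back to x = -30 mm; two tines 8 mm wide at y = +-12 mm (32 mm over both) reaching to x = +48 mm.
- lifter_grip (a point): Middle of the lifter's wooden handle, on the stem's axis 100 mm above the lifter's origin. The handle is 16 by 16 mm, sides along the lifter's x and y, and spans z 63 to 130 mm; below it is a steel stem 12 by 14 mm.
- lifter_seat (a point): Where the bail's bar should hang: on top of the tines (lifter z = 6 mm), midway between them, 27 mm ahead of the stem's axis. The last 6 mm of each tine (x 42 to 48 mm) is an upturned tip, its top at z = 11 mm, that keeps the bar from sliding off.
- crucible: White ceramic crucible, loose, 260 g, 64 mm across at the rim, 54 mm at the foot, 55 mm high, wall 4 mm. Origin: centre of its underside. With the lid seated, the lid's origin is 49 mm above this one.
- rest: Lid rest, fixed: wooden block 100 by 100 by 18 mm with one round recess 78 mm across and 10 mm deep in the middle of its top. Origin: centre of its underside. A lid lying in it has its origin on the recess floor, 8 mm above this origin.
- rest_floor (a point): Centre of the lid rest's recess floor, 8 mm above the desk.
- coin_block: Bystander, fixed: wooden coin block of the same outer size (100 by 100 by 18 mm) whose round recess is only 48 mm across; the lid does not fit it. Origin: centre of its underside.
- pad: Cork pad, fixed, 120 by 120 by 4 mm, the lifter's place. Origin: centre of its underside.
- jar: Bystander, loose: closed amber glass jar 50 mm across, 105 mm high, beside the crucible: about 80 mm from its axis, off one of the two open sides of the bail. Origin: centre of its underside.
- follis: Bystander, loose: copper coin 32 mm across, 4 mm thick, flat on the desk off the other open side of the bail. Origin: centre of its underside.
- ruler: Bystander, loose: boxwood ruler 28 by 160 by 4 mm, long side along its y, beyond the crucible. Origin: centre of its underside.
- tweezers: Bystander, loose: black plastic tweezers about 115 mm long along their y, 9 mm high, on the robot's side of the crucible. Origin: their middle, on the desk.
Not all that is in view belongs to the job. What is shaped like the crucible but green or pink is not meant.

How it is judged (in metres and radians):
On the way, in this order (a step that is already met when the one before it is completed fails the run):
1. the lid hangs on the lifter, clear above the crucible (height (world z) of lid above 0.075 m and contact force between lid and lifter above 0.3 N and contact force between lid and crucible below 0.01 N), for 0.2 s.
2. the lid lies in the lid rest's recess, free of the lifter (horizontal distance between lid and rest below 0.008 m and z of lid in the frame of rest below 0.0105 m and angle between lid's own z axis and vertical below 0.08 rad and contact force between lid and lifter below 0.01 N), for 0.2 s.
At the end, for the whole second after the job is handed in: Lid at rest in the lid rest: upright within 0.08 rad, centred within 8 mm, within 2.5 mm of the recess floor, free of the lifter. Lifter at rest, upright within 0.06 rad on the cork pad, origin within 55 mm of its middle. Crucible upright (0.1 rad), within 15 mm of its start (all of step 2 and linear speed of each of lid, lifter below 0.01 m/s and horizontal distance between lifter and pad below 0.055 m and angle between lifter's own z axis and vertical below 0.06 rad and height (world z) of lifter between 0.002 and 0.008 m and distance of crucible from where it was at the start of the episode below 0.015 m and angle between crucible's own z axis and vertical below 0.1 rad); the robot touches nothing.
It fails at once if the robot touches the lid (contact force between any of the fingers, the arm and lid above 0.3 N).
It fails at once if the lid tips by more than 0.5 rad (angle between lid's own z axis and vertical above 0.5 rad).
It fails at once if the lid is dropped or pressed into the rest (over 12 N) (contact force between lid and rest above 12 N).
It fails at once if the crucible is shifted by more than 20 mm or tipped (distance of crucible from where it was at the start of the episode above 0.02 m or angle between crucible's own z axis and vertical above 0.3 rad).
It fails at once if the jar, coin, ruler or tweezers are shifted by more than 10 mm (distance of any of jar, follis, ruler, tweezers from where it was at the start of the episode above 0.01 m).
It also fails if it takes over 72 s, if anything falls off the work surface, if the arm or the gripper's body presses on something with over 40 N, if the wrist force passes 120 N, or if a joint passes its speed limit or range.

ROBOT

A 7-joint arm with a two-finger parallel gripper is mounted at the origin on the work surface. World frame = base frame: x ahead of the robot, y to its left, z up, the work surface at z = 0. Lengths are in mm, angles in rad, forces in N, time in s.
With the tool pointing down it reaches from about 350 to 900 mm from the base axis. Payload 7.2 kg.
Tool frame: the origin (TCP) lies at the very end of the fingers, on their centre line; the grasp point (between the pads) lies 19 mm behind it; z points along the fingers, y is the line along which they close (so a half turn about z gives the same grasp; the last joint's range is limited). The gripper opens to 88 mm and grips with 3 to 60 N. Pads are 20 mm wide; open, the fingers measure 115 mm over their backs; the gripper's body (75 mm by 178 mm) begins 61 mm behind the grasp point.
Start: joints at [-1.307, 0.411, -0.013, 1.596, 0.006, 1.134, -0.082], TCP at [203.6, 590.911, 222.653] pointing down, gripper open.
Joint ranges: [-2.95, 2.95], [-0.29, 1.99], [-1.47, 1.44], [0.14, 2.54], [-1.03, 4.17], [0.13, 1.85], [-2.86, 2.86]. Speed limits (rad/s): [2.39, 2.39, 3.01, 3.01, 3.14, 3.14, 3.14].

INTERFACE

Orientations are given as [roll, pitch, yaw] about the fixed x, y, z axes, in that order (R = Rz(yaw) Ry(pitch) Rx(roll)).
In Python, from rig import * gives the robot as it stands. The module is installed in compiled form; this text tells all that it offers.
- The arm moves only by the shell command python3 -m handwheel 'ROWS' [FORCE]. ROWS is JSON, a list of rows, each a list of 7 numbers: the turn, a rotation vector about the world's x, y, z in degrees, then the shift along the world's x, y, z in m, then the opening, from -1 (shut) to 1 (fully open). A call has 1 to 10 rows; each row shifts and turns the commanded pose from where the row before left it; what a row does not reach is not made up. A row lasts 1/12 s, in which the tool goes at most 41.7 mm and 7.16 degrees, less where a joint would pass 70% of its speed; a pose out of reach is approached as far as the arm can. A call is refused whole if a number of a shift passes 0.0417 or a number of a turn 7.16, either way. A call with a gripper value outside its range is refused whole. The fingers move at their own pace and stop on an object; FORCE is the grip in N (left out, the last holds). Time passes only in rows, so rows that do not move let the fingers close. It gives the time, the measured TCP pose, the force, the opening and the grip force at its end, in the units of the state.
- get_obs(): the state, without advancing time (a new reading comes with each control period).
- capture(name): name is "scene" or "side" or "wrist"; returns (picture, depth): 384x512x3 uint8, blue, green, red; 384x512 float32, mm along the optical axis (not along the pixel's ray), 0 where there is no reading.
- camera_params(name): a dict with "fx", "fy", "cx", "cy" (pixels), "D" ([k1, k2, p1, p2, k3] as OpenCV has them; the pictures are not rectified), "rvec" (rotation vector, rad) and "tvec" (3), from world to camera coordinates, as OpenCV has them. Camera axes: x right, y down, z forward; pixel columns grow to the right and rows downward; lengths in mm; the calibration is good to about 2 mm. A picture is of the moment at which its call begins: read the wrist's pose just before it. camera_params takes no time and is no camera call; for the wrist camera it gives the pose at the moment of the call.
- sign_off(): hands the job in; it is judged then, once.
The state is a dict: "time": time; "q": joint angles; "dq": joint speeds; "tau": joint torques, N m; "eef_pos": TCP position; "eef_rot": TCP orientation; "contact_force": force on the tool from outside, world axes, zero at the start; "torque": the same for the moment, N m; "width": finger opening in mm; "gripper_force": force on a finger pad.
Only numpy, scipy, OpenCV 4.12 (cv2) and the standard library are available. Lean on these libraries where they do the work, as an engineer would, in place of code of your own. Each camera call takes 0.05 s, during which the arm holds its last target. There are 200 camera calls.

## Working session

There is one attempt and no reset: what is moved stays moved. The work goes in short steps, Python scripts to look and compute and a shell command to move; the robot and the scene stay as the last step left them, time stands still between calls to the robot, and variables do not carry over. Pictures are saved under pics/ and viewed, at most 10 in all, crops included, and the job is handed in when it is done.

```bash
mkdir -p pics; python3 - <<'E'
from rig import *
import cv2,numpy as np
o=get_obs();print(o)
for n in("scene","side","wrist"):
    p=camera_params(n);im,d=capture(n)
    cv2.imwrite(f"pics/{n}0.png",im);np.savez(f"{n}0.npz",im=im,d=d,**{k:np.array(v) for k,v in p.items()})
    R=cv2.Rodrigues(np.array(p["rvec"],float))[0];print(n,p["fx"],p["D"],"cam at",-R.T@np.array(p["tvec"]).ravel(),"fwd",R[2])
E
```

```text
{'time': 0.0, 'q': array([-1.30721759,  0.41193145, -0.01272663,  1.59702095,  0.00558607,
        1.13430846, -0.08219185]), 'dq': array([-0.00011811, -0.00015778,  0.00214403,  0.00031223,  0.00013209,
        0.00071765, -0.00027098]), 'tau': array([-3.45779426e-05, -5.87958562e+01,  6.42090049e-01, -2.91075307e+01,
       -5.37365803e-02,  1.79841049e-02,  1.11358324e-04]), 'eef_pos': array([203.44177766, 590.43026073, 221.79880256]), 'eef_rot': array([-3.13996272e+00,  9.72347529e-05,  2.80985417e+00]), 'contact_force': array([-0.43701238, -0.01622917,  0.12385308]), 'torque': array([-0.02245038,  0.01943545, -0.03781191]), 'gripper_force': 0.0, 'width': 87.95086900285925}
scene 471.9171535287158 [-0.04783911  0.          0.          0.          0.        ] cam at [1269.46261198  486.70285799  845.34165425] fwd [-0.60423311 -0.39985344 -0.68921663]
side 482.3021010530175 [-0.13878538  0.          0.          0.          0.        ] cam at [ 147.14343763 -435.21166377  890.98592306] fwd [ 0.42935849  0.46724304 -0.77287465]
wrist 311.87715138414154 [-0.01500702  0.          0.          0.          0.        ] cam at [124.81378156 618.75671403 384.40618236] fwd [ 0.28566457 -0.09929665 -0.95317151]
```

View pics/scene0.png

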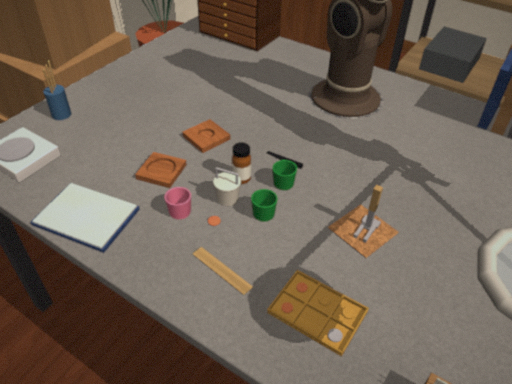

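View pics/side0.png

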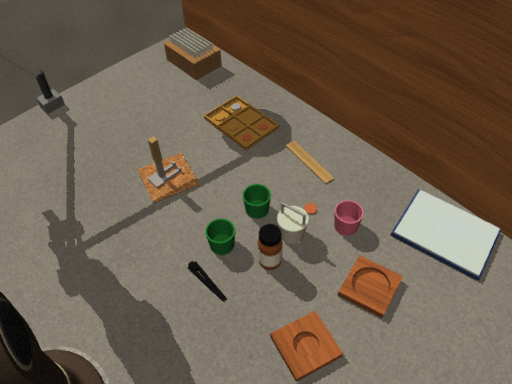

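The scene view shows the crucible with its lid at (227,185), the jar at (242,160), the lifter at (372,215) on the cork pad, the wide-recess rest at (161,168) and the coin block at (206,135). In the side view the crucible is at (292,222), the coin at (310,209), the lifter at (160,165) and the rest at (370,285).

```bash
cat > h.py <<'E'
import cv2,numpy as np
def load(n,t="0"):
    z=np.load(f"{n}{t}.npz");return z
def cloud(z):
    im,d=z["im"],z["d"];h,w=d.shape
    K=np.array([[z["fx"],0,z["cx"]],[0,z["fy"],z["cy"]],[0,0,1]],float)
    uv=np.stack(np.meshgrid(np.arange(w),np.arange(h)),-1).reshape(-1,1,2).astype(float)
    n=cv2.undistortPoints(uv,K,z["D"].astype(float)).reshape(h,w,2)
    P=np.dstack([n*d[...,None],d]);R=cv2.Rodrigues(z["rvec"].astype(float))[0]
    W=(P-z["tvec"].reshape(3))@R; W[d==0]=np.nan
    return W
def snap(n,t):
    from rig import capture,camera_params
    p=camera_params(n);im,d=capture(n)
    np.savez(f"{n}{t}.npz",im=im,d=d,**{k:np.array(v) for k,v in p.items()});return load(n,t)
def circ(P):
    A=np.c_[P,np.ones(len(P))];s=np.linalg.lstsq(A,(P**2).sum(1),rcond=None)[0]
    c=s[:2]/2;return c,np.sqrt(s[2]+c@c)
E
python3 - <<'E'
from h import *
roi={"scene":dict(cruc=(210,160,245,210),lift=(330,180,400,255),rest=(130,148,192,190),coinb=(180,118,232,152),jar=(230,140,256,186),coin=(205,213,222,228)),
"side":dict(cruc=(274,198,312,246),lift=(135,130,202,202),rest=(335,252,405,318),coinb=(268,310,345,380),jar=(255,222,285,272),coin=(302,202,320,216))}
for n in roi:
    z=load(n);W=cloud(z);hsv=cv2.cvtColor(z["im"],cv2.COLOR_BGR2HSV)
    f=W[300:340,60:130] if n=="scene" else W[40:60,100:140]
    print(n,"desk z",np.nanmedian(W[230:250,100:180,2] if n=="side" else W[90:110,120:160,2]))
    for k,(a,b,c,d) in roi[n].items():
        w=W[b:d,a:c].reshape(-1,3);h=hsv[b:d,a:c].reshape(-1,3);ok=~np.isnan(w[:,2]);w,h=w[ok],h[ok]
        if k in("rest","coinb"):
            m=(h[:,1]>120)&(h[:,0]<20)&(w[:,2]>14)&(w[:,2]<24)
            r=cv2.minAreaRect(w[m,:2].astype(np.float32));print(k,m.sum(),r,"z",np.median(w[m,2]))
            m=(h[:,1]>120)&(h[:,0]<20)&(w[:,2]>4)&(w[:,2]<12)&(np.hypot(*(w[:,:2]-r[0]).T)<44);print("  floor pts",m.sum(),np.median(w[m],0) if m.any() else '')
        elif k=="cruc":
            m=(h[:,1]<90)&(h[:,2]>90);w=w[m]
            for lo,hi in((57,66),(66,86),(86,100)):
                q=w[(w[:,2]>lo)&(w[:,2]<hi)];print(k,lo,len(q),q.min(0),q.max(0),q.mean(0)) if len(q) else None
                if lo==86 and len(q)>4: print("  bar dir",np.degrees(np.arctan2(*np.linalg.svd(q[:,:2]-q[:,:2].mean(0))[2][0][::-1])))
                if lo==57 and len(q)>20:
                    c2,rad=cv2.minEnclosingCircle(q[:,:2].astype(np.float32));print("  enc",c2,rad)
        elif k=="lift":
            m=w[:,2]>75;q=w[m];print("handle",len(q),np.median(q,0),q[:,:2].min(0),q[:,:2].max(0),q[:,2].max())
            m=(h[:,1]<80)&(w[:,2]>4)&(w[:,2]<22);q=w[m];print("foot",len(q),cv2.minAreaRect(q[:,:2].astype(np.float32)),q.mean(0))
            m=(h[:,1]>90)&(w[:,2]>0)&(w[:,2]<8);print("pad",cv2.minAreaRect(w[m,:2].astype(np.float32)))
        elif k=="jar":
            q=w[(w[:,2]>97)];print("jar",len(q),cv2.minEnclosingCircle(q[:,:2].astype(np.float32)),q[:,2].max())
        else:
            m=(h[:,1]>120);print("coin",w[m].mean(0))
    a,b,c,d=roi[n]["cruc"];A=cv2.resize(z["im"][b-8:d+4,a-8:c+8],None,fx=7,fy=7,interpolation=cv2.INTER_CUBIC)
    a,b,c,d=roi[n]["lift"];B=cv2.resize(z["im"][b:d,a:c],None,fx=5,fy=5,interpolation=cv2.INTER_CUBIC)
    H=max(A.shape[0],B.shape[0]);pad=lambda x:cv2.copyMakeBorder(x,0,H-x.shape[0],0,0,0)
    cv2.imwrite(f"pics/crop_{n}.png",cv2.hconcat([pad(A),pad(B)]))
E
```

```text
scene desk z 0.7611139256854054
cruc 57 405 [535.60040836 -69.28317656  57.17468626] [634.98466224  -1.8985649   64.86058065] [602.73960577 -35.94311236  60.82613833]
  enc (584.308349609375, -40.50614929199219) 52.53850173950195
cruc 66 29 [595.33082937 -65.37845309  66.5300391 ] [609.78660861  -7.51724488  85.83119353] [602.84219859 -38.71142924  76.04207411]
cruc 86 68 [593.78905775 -65.80615447  86.25548409] [610.2419703   -5.81874144  97.10168497] [601.86455992 -35.15988037  92.86790939]
  bar dir 100.80730673091382
handle 206 [497.03856276 300.50770812 111.35166969] [480.79700938 290.9581606 ] [502.26120629 308.00839438] 136.4626881732492
foot 270 ((458.6520080566406, 266.2666931152344), (236.7226104736328, 144.2099609375), 33.46205139160156) [494.6457732  297.51429581   9.49835139]
pad ((457.90869140625, 300.345703125), (132.53875732421875, 220.29063415527344), 80.60191345214844)
rest 551 ((620.836181640625, -241.77981567382812), (103.87962341308594, 100.93412780761719), 14.019330978393555) z 17.422981075078702
  floor pts 376 [ 614.97682823 -246.78859366    7.93474347]
coinb 
[... 1058 characters left out ...]
36328), 51.204978942871094) [507.80546388 316.370109     9.15944333]
pad ((514.6187133789062, 336.8992919921875), (220.22752380371094, 121.36846160888672), 73.99858093261719)
rest 1190 ((619.9900512695312, -241.19683837890625), (102.58373260498047, 99.57051086425781), 14.565645217895508) z 18.618476388493825
  floor pts 919 [ 623.5677066  -240.31626405    8.6762148 ]
coinb 2263 ((433.66583251953125, -235.69305419921875), (101.65919494628906, 101.48428344726562), 75.1965560913086) z 18.647902506085803
  floor pts 451 [ 436.53536388 -234.86751336    8.65557436]
jar 385 ((517.9664916992188, -51.35969161987305), 23.110506057739258) 109.47783115776083
coin [680.85378071 -16.97196184   4.71666483]
```

View pics/crop_side.png

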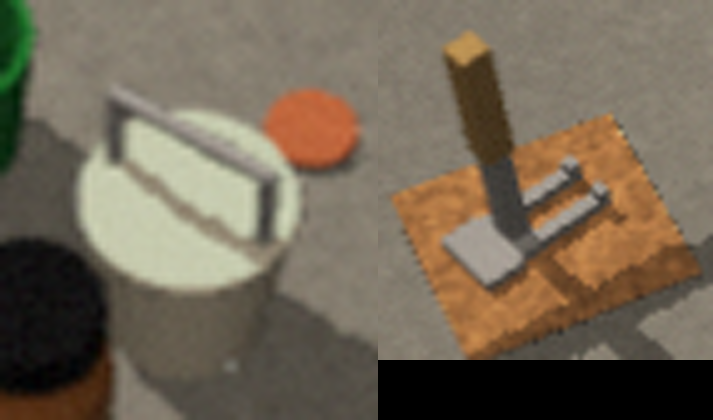

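The crop shows the bail's bar running from upper left to lower right with the coin on the far side and the jar on the near side. The lifter stands with its tines pointing right and up on the pad. I'll now get its heading and the pad precisely.

```bash
python3 - <<'E'
from h import *
Q=[]
for n,(a,b,c,d) in dict(scene=(330,180,400,255),side=(135,130,202,202)).items():
    z=load(n);W=cloud(z)[b:d,a:c];hsv=cv2.cvtColor(z["im"],cv2.COLOR_BGR2HSV)[b:d,a:c]
    ok=~np.isnan(W[...,2]);off=0.8 if n=="scene" else 1.0
    near=np.hypot(W[...,0]-500,W[...,1]-308)<110
    cork=ok&near&(hsv[...,1]>95)&(W[...,2]<12)
    cnt=max(cv2.findContours(cv2.morphologyEx(cork.astype(np.uint8),cv2.MORPH_CLOSE,np.ones((7,7))),0,2)[0],key=cv2.contourArea)
    pts=W[cnt[:,0,1],cnt[:,0,0],:2];pts=pts[~np.isnan(pts[:,0])];r=cv2.minAreaRect(pts.astype(np.float32));print(n,"pad",r)
    inp=np.hypot(W[...,0]-r[0][0],W[...,1]-r[0][1])<58
    st=ok&inp&(hsv[...,1]<75)&(W[...,2]>6)&(W[...,2]<19);q=W[st]
    r2=cv2.minAreaRect(q[:,:2].astype(np.float32));print("foot",len(q),r2,q.mean(0),np.degrees(np.arctan2(*np.linalg.svd(q[:,:2]-q[:,:2].mean(0))[2][0][1::-1])))
    top=ok&near&(W[...,2]>128)&(hsv[...,2]>120);t=W[top];print("top",len(t),t.mean(0),cv2.minAreaRect(t[:,:2].astype(np.float32)))
    hd=W[ok&near&(W[...,2]>75)];print("handle box",cv2.minAreaRect(hd[:,:2].astype(np.float32)))
    tip=q[q[:,2]>12];print("z>12:",len(tip),np.round(tip[:12]).tolist())
E
```

```text
scene pad ((500.54913330078125, 291.7062683105469), (131.60693359375, 130.17127990722656), 75.03302001953125)
foot 233 ((500.565673828125, 300.9988098144531), (83.2857437133789, 41.18867111206055), 4.555959224700928) [497.72330279 300.09301927   9.95133302] -3.5737951736803675
top 44 [490.30200257 299.73371411 133.03578372] ((490.11328125, 299.4328918457031), (17.21282196044922, 15.985861778259277), 6.755918979644775)
handle box ((491.3526611328125, 299.5750427246094), (16.905094146728516, 21.39449691772461), 88.43952178955078)
z>12: 35 [[480.0, 281.0, 12.0], [483.0, 305.0, 15.0], [496.0, 293.0, 16.0], [496.0, 295.0, 18.0], [498.0, 289.0, 12.0], [497.0, 294.0, 14.0], [497.0, 296.0, 15.0], [496.0, 298.0, 16.0], [495.0, 305.0, 19.0], [490.0, 306.0, 16.0], [494.0, 303.0, 14.0], [495.0, 305.0, 16.0]]
side pad ((502.7928771972656, 296.9388732910156), (140.57803344726562, 127.8381118774414), 76.3021469116211)
foot 268 ((498.10546875, 297.73785400390625), (43.56330871582031, 78.96024322509766), 89.9444808959961) [492.12474172 296.41086015  10.93545393] -179.3363038954745
top 38 [490.18961933 299.70650514 135.05909941] ((490.6248779296875, 300.3517761230469), (18.557558059692383, 16.4361572265625), 86.51705932617188)
handle box ((489.0973205566406, 299.1208190917969), (21.649839401245117, 18.066789627075195), 81.94541931152344)
z>12: 73 [[538.0, 316.0, 14.0], [535.0, 311.0, 16.0], [537.0, 310.0, 15.0], [531.0, 311.0, 15.0], [532.0, 308.0, 16.0], [535.0, 308.0, 14.0], [532.0, 309.0, 12.0], [534.0, 307.0, 13.0], [526.0, 309.0, 13.0], [521.0, 311.0, 12.0], [524.0, 306.0, 14.0], [517.0, 309.0, 13.0]]
```

View pics/wrist0.png

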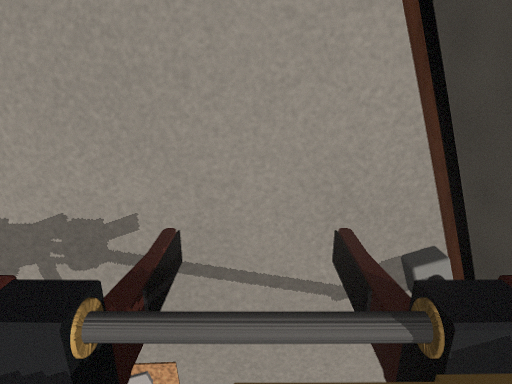

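The wrist view only shows the open fingers, the bare desk and a corner of the pad at (150,375). I'll move over the lifter and look again there.

```bash
python3 -m handwheel '[[0,0,2.2,0.0287,-0.029,0,1],[0,0,2.2,0.0287,-0.029,0,1],[0,0,2.2,0.0287,-0.029,0,1],[0,0,2.2,0.0287,-0.029,0,1],[0,0,2.2,0.0287,-0.029,0,1],[0,0,2.2,0.0287,-0.029,0,1],[0,0,2.2,0.0287,-0.029,0,1],[0,0,2.2,0.0287,-0.029,0,1],[0,0,2.2,0.0287,-0.029,0,1],[0,0,2.2,0.0287,-0.029,0,1]]' 40
python3 -m handwheel '[[0,0,0,0,0,0,1],[0,0,0,0,0,0,1]]'
python3 - <<'E'
from h import *
z=snap("wrist","1");cv2.imwrite("pics/wrist1.png",z["im"])
E
```

```text
time: 0.98
eef_pos: [491.6, 299.2, 222.6]
eef_rot: [3.142, -0.0, -3.087]
contact_force: [0.6, 0.5, -0.3]
width: 88.0
gripper_force: 0.0
time: 1.15
eef_pos: [492.4, 298.1, 222.4]
eef_rot: [-3.141, 0.0, -3.095]
contact_force: [0.1, -0.2, 0.2]
width: 87.9
gripper_force: 0.0
```

View pics/wrist1.png

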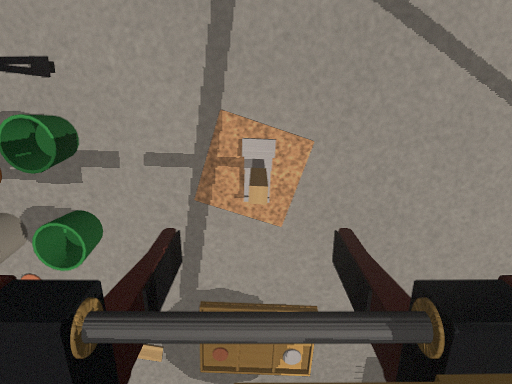

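The wrist picture looks down on the lifter: heel at (259,150) toward the robot, handle at (258,180), pad tilted behind it. The heel's sides run nearly vertical in the picture.

```bash
python3 - <<'E'
from h import *
z=load("wrist","1");im=z["im"];hsv=cv2.cvtColor(im,cv2.COLOR_BGR2HSV);W=cloud(z)
K=np.array([[z["fx"],0,z["cx"]],[0,z["fy"],z["cy"]],[0,0,1]],float);R=cv2.Rodrigues(z["rvec"].astype(float))[0]
C=-R.T@z["tvec"].reshape(3)
def ray(uv,h):
    n=cv2.undistortPoints(np.array(uv,float).reshape(-1,1,2),K,z["D"].astype(float)).reshape(-1,2)
    d=np.c_[n,np.ones(len(n))]@R;return C+d*((h-C[2])/d[:,2])[:,None]
m=np.zeros(hsv.shape[:2],np.uint8);m[125:210,225:300]=((hsv[...,1]<80)&(hsv[...,2]>60))[125:210,225:300]
for v in range(134,206,4):
    u=np.flatnonzero(m[v]); 
    if len(u): print(v,u.min(),u.max(),len(u),np.round(ray([[u.min()-.5,v],[u.max()+.5,v]],10)[:,:2],1).tolist())
t=(W[...,2]>126)&(W[...,2]<142)&(np.hypot(W[...,0]-491,W[...,1]-299)<20);q=W[t];print("top",len(q),q.mean(0),cv2.minAreaRect(q[:,:2].astype(np.float32)))
cork=(hsv[...,1]>95)&(np.abs(W[...,2]-4)<6);cork[:100]=0;cork[232:]=0;cork[:,:180]=0;cork[:,330:]=0
cn=max(cv2.findContours(cv2.morphologyEx(cork.astype(np.uint8),cv2.MORPH_CLOSE,np.ones((9,9))),0,2)[0],key=cv2.contourArea)
b=cv2.boxPoints(cv2.minAreaRect(ray(cn[:,0],4)[:,:2].astype(np.float32)));print("pad",b.mean(0),b.tolist())
E
```

```text
134 295 299 5 [[452.9, 341.9], [452.6, 347.9]]
138 242 254 13 [[460.6, 279.0], [459.9, 294.6]]
142 242 275 34 [[465.4, 279.2], [463.4, 319.9]]
146 242 275 34 [[470.2, 279.4], [468.2, 320.3]]
150 242 274 33 [[475.1, 279.5], [473.1, 319.4]]
154 242 274 33 [[479.9, 279.7], [478.0, 319.7]]
158 244 271 28 [[484.7, 282.3], [483.1, 316.4]]
162 244 271 28 [[489.7, 282.4], [488.1, 316.7]]
166 244 271 28 [[494.7, 282.6], [493.1, 317.0]]
170 245 271 12 [[499.7, 284.0], [498.1, 317.3]]
174 244 270 12 [[504.8, 283.0], [503.2, 316.4]]
178 244 269 10 [[509.9, 283.2], [508.4, 315.4]]
182 244 299 10 [[515.1, 283.3], [511.7, 353.1]]
186 244 299 10 [[520.3, 283.5], [516.9, 353.6]]
190 244 299 11 [[525.5, 283.7], [522.2, 354.1]]
194 244 299 13 [[530.8, 283.9], [527.4, 354.5]]
198 244 299 15 [[536.1, 284.1], [532.7, 355.0]]
202 267 299 11 [[540.1, 313.5], [538.1, 355.5]]
top 392 [489.37074325 299.42161415 133.82315252] ((490.2820129394531, 299.4691162109375), (15.917659759521484, 16.591419219970703), 89.82099914550781)
pad [502.04456 293.42422] [[428.2557678222656, 252.17202758789062], [543.4859008789062, 219.74154663085938], [575.8333740234375, 334.6764221191406], [460.60321044921875, 367.1069030761719]]
```

```bash
python3 -m handwheel '[[0,0,-1.3,-0.001,0.001,0,1],[0,0,-1.3,-0.0014,0.0004,-0.02,1],[0,0,0,0,0,-0.034,1],[0,0,0,0,0,-0.034,1],[0,0,0,0,0,-0.03,1],[0,0,0,0,0,-0.019,1],[0,0,0,0,0,0,1],[0,0,0,0,0,0,1]]' 40
python3 -m handwheel '[[0,0,0,0,0,0,0.2],[0,0,0,0,0,0,-0.2],[0,0,0,0,0,0,-0.5],[0,0,0,0,0,0,-0.6],[0,0,0,0,0,0,-0.8],[0,0,0,0,0,0,-1],[0,0,0,0,0,0,-1],[0,0,0,0,0,0,-1],[0,0,0,0,0,0,-1]]' 40
```

```text
time: 1.87
eef_pos: [486.6, 303.5, 85.1]
eef_rot: [-3.141, -0.002, -3.133]
contact_force: [-0.2, 0.2, 1.2]
width: 87.5
gripper_force: 0.0
time: 2.62
eef_pos: [488.2, 302.3, 85.6]
eef_rot: [-3.142, -0.0, -3.135]
contact_force: [0.1, 0.3, -0.1]
width: 31.2
gripper_force: 0.0
```

```bash
python3 -m handwheel '[[0,0,0,0.001,-0.0015,0,-0.3],[0,0,0,0.001,-0.0015,0,-0.3],[0,0,0,0,0,0,-0.3],[0,0,0,0,0,0,-0.3]]' 40
python3 -m handwheel '[[0,0,0,0,0,0,-0.6],[0,0,0,0,0,0,-1],[0,0,0,0,0,0,-1],[0,0,0,0,0,0,-1],[0,0,0,0,0,0,-1],[0,0,0,0,0,0,-1]]' 40
```

```text
time: 2.95
eef_pos: [490.3, 299.1, 85.6]
eef_rot: [-3.142, -0.0, -3.135]
contact_force: [0.4, 0.6, -0.6]
width: 30.8
gripper_force: 0.0
time: 3.45
eef_pos: [490.1, 299.3, 85.6]
eef_rot: [-3.142, -0.0, -3.135]
contact_force: [-1.1, -0.1, -1.4]
width: 15.7
gripper_force: 40.0
```

```bash
python3 -m handwheel '[[0,0,0,0,0,0.01,-1],[0,0,0,0,0,0.02,-1],[0,0,0,0,0,0.03,-1],[0,0,0,0,0,0.03,-1],[0,0,-6.5,0.008,-0.013,0.03,-1],[0,0,-6.5,0.008,-0.013,0.024,-1],[0,0,-6.5,0.008,-0.013,0,-1],[0,0,-6.5,0.008,-0.013,0,-1],[0,0,-6.5,0.008,-0.013,0,-1],[0,0,-6.5,0.008,-0.013,0,-1]]' 40
python3 -m handwheel '[[0,0,-6.5,0.008,-0.0135,0,-1],[0,0,-6.5,0.008,-0.0135,0,-1],[0,0,-6.5,0.008,-0.0135,0,-1],[0,0,-6.5,0.008,-0.0135,0,-1],[0,0,-6.5,0.008,-0.0135,0,-1],[0,0,-6.5,0.008,-0.0135,0,-1],[0,0,-6.5,0.008,-0.0135,0,-1],[0,0,-6.5,0.008,-0.0135,0,-1],[0,0,-6.5,0.008,-0.0135,0,-1],[0,0,-6.5,0.008,-0.0135,0,-1]]'
python3 -m handwheel '[[0,0,-6.5,0.008,-0.0135,0,-1],[0,0,-6.5,0.008,-0.0135,0,-1],[0,0,-6.5,0.008,-0.0135,0,-1],[0,0,-6.5,0.008,-0.0135,0,-1],[0,0,-6.5,0.008,-0.0135,0,-1],[0,0,-6.5,0.008,-0.0135,0,-1],[0,0,-6.5,0.008,-0.0135,0,-1],[0,0,-6.5,0.008,-0.0135,0,-1],[0,0,0,0,0,0,-1],[0,0,0,0,0,0,-1]]'
```

```text
time: 4.28
eef_pos: [538.4, 220.7, 230.6]
eef_rot: [3.141, -0.0, 2.462]
contact_force: [1.0, -0.5, -1.2]
width: 15.7
gripper_force: 40.0
time: 5.12
eef_pos: [618.3, 85.8, 230.3]
eef_rot: [-3.141, -0.001, 1.328]
contact_force: [-0.7, 0.0, -2.1]
width: 15.7
gripper_force: 40.0
time: 5.95
eef_pos: [682.0, -22.2, 229.8]
eef_rot: [-3.142, 0.001, 0.427]
contact_force: [1.3, 0.2, -1.3]
width: 15.8
gripper_force: 40.0
```

```bash
python3 -m handwheel '[[0,0,-6.7,0,0,-0.01,-1],[0,0,-6.7,0,0,-0.02,-1],[0,0,0,0,0,-0.02,-1],[0,0,0,0,0,-0.018,-1],[0,0,0,0,0,-0.01,-1],[0,0,0,0,0,0,-1],[0,0,0,0,0,0,-1],[0,0,0,0,0,0,-1]]'
python3 - <<'E'
from h import *
from rig import get_obs
o=get_obs();print(o["eef_pos"],np.degrees(o["eef_rot"]))
out=[]
for n,(a,b,c,d) in dict(scene=(200,140,260,215),side=(265,165,345,250)).items():
    z=snap(n,"2");W=cloud(z);hsv=cv2.cvtColor(z["im"],cv2.COLOR_BGR2HSV)
    out.append(cv2.resize(z["im"][b:d,a:c],(400*(c-a)//(d-b),400),interpolation=cv2.INTER_CUBIC))
    w=W[b:d,a:c];ok=(hsv[b:d,a:c,1]<90)&(np.hypot(w[...,0]-601,w[...,1]+37)<36)
    q=w[ok&(w[...,2]>87)&(w[...,2]<100)]
    if len(q):
        s=np.linalg.svd(q[:,:2]-q[:,:2].mean(0))[2][0];print(n,"bar",len(q),q.mean(0),np.degrees(np.arctan2(s[1],s[0])),"ends",np.sort((q[:,:2]-q[:,:2].mean(0))@s)[[0,-1]])
    q=w[ok&(np.abs(w[...,2]-61)<3)];print("lid",len(q),cv2.minEnclosingCircle(cv2.convexHull(q[:,:2].astype(np.float32))))
    ft=w[(hsv[b:d,a:c,1]<90)&(w[...,2]>68)&(w[...,2]<86)&(w[...,0]>636)&(w[...,0]<730)];print("foot",len(ft),ft.mean(0),cv2.minAreaRect(ft[:,:2].astype(np.float32)))
z=snap("wrist","2");out.append(cv2.resize(z["im"],(533,400))[:, :])
cv2.imwrite("pics/p2.png",cv2.resize(cv2.hconcat(out),(800,int(800*400/sum(x.shape[1] for x in out)))))
E
```

```text
time: 6.62
eef_pos: [682.8, -21.5, 153.0]
eef_rot: [3.142, -0.002, 0.193]
contact_force: [0.2, 0.2, -0.9]
width: 15.8
gripper_force: 40.0
[682.8060722  -21.45711788 153.0033382 ] [ 1.79995726e+02 -9.47197254e-02  1.10606984e+01]
scene bar 55 [600.83346006 -30.92887085  93.31441347] 99.98604779046791 ends [-27.85742872  24.77354866]
lid 319 ((602.1942138671875, -36.73292922973633), 34.686256408691406)
foot 281 [684.4428686  -17.45951303  76.92593854] ((674.4666748046875, -23.9603271484375), (80.48255157470703, 41.36684799194336), 12.1730318069458)
side bar 86 [599.49299766 -37.81687912  94.2641324 ] -78.49184735774473 ends [-30.23199027  28.40574597]
lid 521 ((600.38818359375, -36.271759033203125), 35.17171096801758)
foot 287 [676.11106646 -25.98781688  77.86899465] ((673.710205078125, -21.650110244750977), (78.50609588623047, 38.53717803955078), 8.57003116607666)
```

View pics/p2.png

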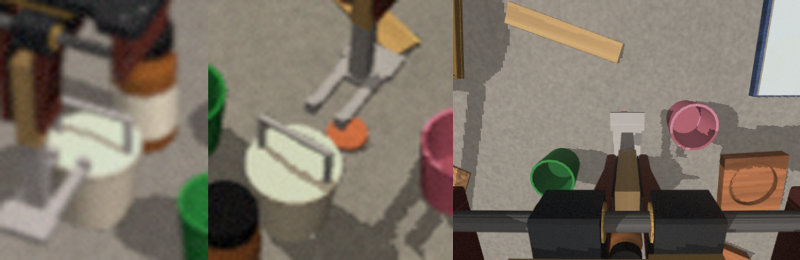

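The pictures show the lifter level with the tines aimed straight through the window (middle panel, tines at (330,105), bail at (295,150)), and the jar beyond. The lateral error is under 1 mm, so I'm inserting the tines.

```bash
python3 -m handwheel '[[0,0,0,-0.0055,-0.0011,0,-1],[0,0,0,-0.0098,-0.0019,0,-1],[0,0,0,-0.0098,-0.0019,0,-1],[0,0,0,-0.0098,-0.0019,0,-1],[0,0,0,-0.0098,-0.0019,0,-1],[0,0,0,-0.0070,-0.0014,0,-1],[0,0,0,-0.0035,-0.0007,0,-1],[0,0,0,0,0,0,-1],[0,0,0,0,0,0,-1],[0,0,0,0,0,0,-1]]'
```

```text
time: 7.6
eef_pos: [627.5, -32.2, 151.8]
eef_rot: [3.142, -0.001, 0.192]
contact_force: [0.6, -0.3, -1.0]
width: 15.8
gripper_force: 40.0
```

```bash
python3 -m handwheel '[[0,0,0,0,0,0.003,-1],[0,0,0,0,0,0.003,-1],[0,0,0,0,0,0.003,-1],[0,0,0,0,0,0.001,-1],[0,0,0,0,0,0.001,-1],[0,0,0,0,0,0.001,-1],[0,0,0,0,0,0.001,-1],[0,0,0,0,0,0.001,-1],[0,0,0,0,0,0.001,-1],[0,0,0,0,0,0,-1]]'
python3 -m handwheel '[[0,0,0,0,0,0.001,-1],[0,0,0,0,0,0.001,-1],[0,0,0,0,0,0.001,-1],[0,0,0,0,0,0.0015,-1],[0,0,0,0,0,0.002,-1],[0,0,0,0,0,0.002,-1],[0,0,0,0,0,0.001,-1],[0,0,0,0,0,0,-1],[0,0,0,0,0,0,-1]]'
python3 - <<'E'
from h import *
out=[]
for n,(a,b,c,d) in dict(scene=(200,140,260,215),side=(265,165,345,250)).items():
    z=snap(n,"3");out.append(cv2.resize(z["im"][b:d,a:c],(400*(c-a)//(d-b),400),interpolation=cv2.INTER_CUBIC))
cv2.imwrite("pics/p3.png",cv2.hconcat(out))
E
```

```text
time: 8.43
eef_pos: [627.0, -32.5, 166.7]
eef_rot: [3.142, -0.0, 0.192]
contact_force: [0.3, -0.2, -2.4]
width: 15.7
gripper_force: 40.0
time: 9.18
eef_pos: [627.0, -32.5, 176.2]
eef_rot: [3.142, -0.0, 0.192]
contact_force: [-0.1, 0.6, -2.9]
width: 16.0
gripper_force: 40.0
```

View pics/p3.png

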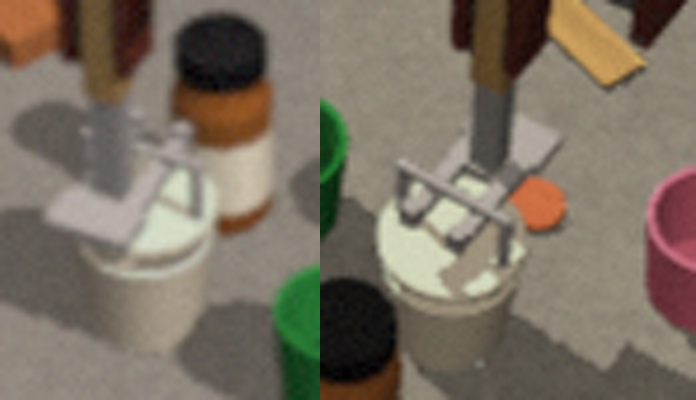

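The lid hangs level on both tines, with its rim just above the crucible's (left panel (150,240), right panel (455,285)). Next I raise it gently.

```bash
python3 -m handwheel '[[0,0,0,0,0,0.002,-1],[0,0,0,0,0,0.004,-1],[0,0,0,0,0,0.006,-1],[0,0,0,0,0,0.008,-1],[0,0,0,0,0,0.008,-1],[0,0,0,0,0,0.008,-1],[0,0,0,0,0,0.006,-1],[0,0,0,0,0,0.004,-1],[0,0,0,0,0,0.003,-1],[0,0,0,0,0,0.001,-1]]'
python3 -m handwheel '[[0,0,0,0,0,0,-1],[0,0,0,0,0,0,-1],[0,0,0,0,0,0,-1],[0,0,0,0,0,0,-1]]'
python3 - <<'E'
from h import *
for n,r in dict(scene=(190,120,250,200),side=(265,140,345,240)).items():
    a,b,c,d=r;z=snap(n,"4");W=cloud(z)[b:d,a:c];hs=cv2.cvtColor(z["im"],cv2.COLOR_BGR2HSV)[b:d,a:c]
    m=(hs[...,1]<90)&(np.hypot(W[...,0]-601,W[...,1]+37)<42)&(W[...,2]>112)&(W[...,2]<132);q=W[m]
    print(n,len(q));
    if len(q)>30:
        s=np.linalg.svd(q-np.median(q,0),full_matrices=False)[2];print(s[2],cv2.minEnclosingCircle(q[:,:2].astype(np.float32)),q.mean(0))
E
```

```text
time: 10.12
eef_pos: [627.2, -32.4, 226.7]
eef_rot: [-3.142, -0.001, 0.192]
contact_force: [-0.2, 0.2, -3.3]
width: 16.0
gripper_force: 40.0
time: 10.45
eef_pos: [626.8, -32.5, 225.8]
eef_rot: [3.142, 0.001, 0.192]
contact_force: [0.3, 0.4, -0.9]
width: 15.6
gripper_force: 40.0
scene 196
[-0.05178164  0.02100429 -0.99843752] ((600.6348266601562, -35.433189392089844), 33.855552673339844) [601.92690223 -21.33126221 121.66642633]
side 511
[ 0.00286326  0.00160903 -0.99999461] ((600.0814208984375, -37.917724609375), 35.07981872558594) [592.66210391 -41.11007327 122.6213912 ]
```

```bash
python3 -m handwheel '[[0,0,0,0.001,-0.002,0,-1],[0,0,0,0.001,-0.004,0,-1],[0,0,0,0.001,-0.006,0,-1],[0,0,0,0.001,-0.008,0,-1],[0,0,0,0.001,-0.01,0,-1],[0,0,0,0.001,-0.012,0,-1],[0,0,0,0.001,-0.013,0,-1],[0,0,0,0.001,-0.014,0,-1],[0,0,0,0.001,-0.014,0,-1],[0,0,0,0.001,-0.014,0,-1]]'
python3 -m handwheel '[[0,0,0,0.001,-0.014,0,-1],[0,0,0,0.001,-0.014,0,-1],[0,0,0,0.001,-0.014,0,-1],[0,0,0,0.001,-0.014,0,-1],[0,0,0,0.001,-0.013,0,-1],[0,0,0,0.001,-0.012,0,-1],[0,0,0,0.001,-0.01,0,-1],[0,0,0,0.001,-0.008,0,-1],[0,0,0,0.001,-0.006,0,-1],[0,0,0,0.001,-0.003,0,-1]]'
python3 -m handwheel '[[0,0,0,0,0,0,-1],[0,0,0,0,0,0,-1],[0,0,0,0,0,0,-1],[0,0,0,0,0,0,-1],[0,0,0,0,0,0,-1]]'
```

```text
time: 11.38
eef_pos: [636.8, -131.8, 226.2]
eef_rot: [3.141, -0.0, 0.191]
contact_force: [-0.0, -0.1, -2.2]
width: 16.0
gripper_force: 40.0
time: 12.22
eef_pos: [647.0, -238.5, 226.1]
eef_rot: [3.141, 0.0, 0.191]
contact_force: [-0.7, -0.1, -1.8]
width: 16.0
gripper_force: 40.0
time: 12.63
eef_pos: [647.2, -236.8, 226.2]
eef_rot: [-3.141, -0.0, 0.193]
contact_force: [0.5, 0.5, -2.1]
width: 15.4
gripper_force: 40.0
```

```bash
python3 -m handwheel '[[0,0,0,0,0,-0.003,-1],[0,0,0,0,0,-0.006,-1],[0,0,0,0,0,-0.009,-1],[0,0,0,0,0,-0.012,-1],[0,0,0,0,0,-0.013,-1],[0,0,0,0,0,-0.013,-1],[0,0,0,0,0,-0.011,-1],[0,0,0,0,0,-0.008,-1],[0,0,0,0,0,-0.004,-1],[0,0,0,0,0,-0.002,-1]]'
python3 -m handwheel '[[0,0,0,0,0,0,-1],[0,0,0,0,0,0,-1],[0,0,0,0,0,0,-1]]'
python3 - <<'E'
from h import *
out=[]
for n,r in dict(scene=(125,140,195,195),side=(330,220,410,320)).items():
    a,b,c,d=r;z=snap(n,"5");W=cloud(z)[b:d,a:c];hs=cv2.cvtColor(z["im"],cv2.COLOR_BGR2HSV)[b:d,a:c]
    m=(hs[...,1]<90)&(np.hypot(W[...,0]-621,W[...,1]+241)<42)&(np.abs(W[...,2]-42)<6);q=W[m]
    print(n,len(q),cv2.minEnclosingCircle(q[:,:2].astype(np.float32)),q.mean(0))
    m=(hs[...,1]>120)&(hs[...,0]<20)&(np.abs(W[...,2]-18)<4);print("rest",m.sum(),cv2.minAreaRect(W[m][:,:2].astype(np.float32)))
    out.append(cv2.resize(z["im"][b:d,a:c],(400*(c-a)//(d-b),400),interpolation=cv2.INTER_CUBIC))
x=cv2.hconcat(out);cv2.imwrite("pics/p5.png",cv2.resize(x,(800,400*800//x.shape[1])))
E
```

```text
time: 13.47
eef_pos: [646.7, -237.4, 144.1]
eef_rot: [-3.141, 0.001, 0.192]
contact_force: [-0.0, 0.2, -3.0]
width: 15.8
gripper_force: 40.0
time: 13.72
eef_pos: [647.3, -237.7, 145.9]
eef_rot: [3.141, -0.001, 0.192]
contact_force: [0.5, 0.4, -2.3]
width: 15.9
gripper_force: 40.0
scene 173 ((622.1973876953125, -239.7847900390625), 33.74137878417969) [ 621.58755299 -228.45255      41.40173497]
rest 387 ((578.9878540039062, -253.3604736328125), (189.224853515625, 101.38862609863281), 15.524101257324219)
side 544 ((620.3087158203125, -239.68756103515625), 34.828392028808594) [ 613.34716773 -243.4720514    42.70025546]
rest 967 ((619.6729736328125, -241.27493286132812), (102.22972869873047, 99.75320434570312), 14.384921073913574)
```

View pics/p5.png

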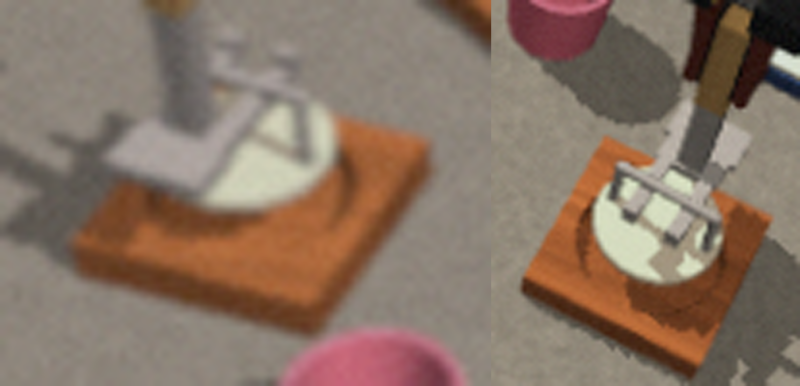

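The lid hangs level just above the wide recess, centred within about 1.5 mm (side panel (660,225)). Now I lower it gently.

```bash
python3 -m handwheel '[[0,0,0,-0.0003,-0.0005,-0.002,-1],[0,0,0,-0.0003,-0.0005,-0.004,-1],[0,0,0,0,0,-0.004,-1],[0,0,0,0,0,-0.003,-1],[0,0,0,0,0,-0.002,-1],[0,0,0,0,0,-0.001,-1],[0,0,0,0,0,-0.001,-1],[0,0,0,0,0,-0.001,-1],[0,0,0,0,0,-0.0005,-1],[0,0,0,0,0,-0.0005,-1]]'
python3 -m handwheel '[[0,0,0,0,0,-0.0005,-1],[0,0,0,0,0,-0.0005,-1],[0,0,0,0,0,-0.0005,-1],[0,0,0,0,0,-0.0005,-1],[0,0,0,0,0,-0.0005,-1],[0,0,0,0,0,-0.0005,-1],[0,0,0,0,0,-0.0005,-1],[0,0,0,0,0,-0.0005,-1],[0,0,0,0,0,-0.0005,-1],[0,0,0,0,0,-0.0005,-1]]'
python3 -m handwheel '[[0,0,0,0,0,-0.001,-1],[0,0,0,0,0,-0.001,-1],[0,0,0,0,0,-0.0015,-1],[0,0,0,0,0,-0.0015,-1],[0,0,0,0,0,-0.0015,-1],[0,0,0,0,0,-0.001,-1],[0,0,0,0,0,0,-1],[0,0,0,0,0,0,-1]]'
python3 - <<'E'
from h import *
for n,r in dict(scene=(125,140,195,195),side=(330,220,410,320)).items():
    a,b,c,d=r;z=snap(n,"6");W=cloud(z)[b:d,a:c];hs=cv2.cvtColor(z["im"],cv2.COLOR_BGR2HSV)[b:d,a:c]
    base=(hs[...,1]<90)&(np.hypot(W[...,0]-621,W[...,1]+241)<42)
    q=W[base&(np.abs(W[...,2]-20)<5)];print(n,len(q),cv2.minEnclosingCircle(q[:,:2].astype(np.float32)),np.median(q,0)[2])
    q=W[base&(W[...,2]>46)&(W[...,2]<62)];print(" bar",len(q),np.median(q,0) if len(q) else "")
E
```

```text
time: 14.65
eef_pos: [646.4, -238.5, 126.2]
eef_rot: [3.141, -0.0, 0.192]
contact_force: [-0.4, 0.0, -3.8]
width: 15.7
gripper_force: 40.0
time: 15.48
eef_pos: [646.4, -238.5, 121.2]
eef_rot: [3.142, -0.0, 0.192]
contact_force: [0.0, 0.3, -0.7]
width: 15.9
gripper_force: 40.0
time: 16.15
eef_pos: [646.3, -238.5, 113.6]
eef_rot: [-3.142, 0.0, 0.192]
contact_force: [0.1, -0.5, -1.9]
width: 16.0
gripper_force: 40.0
scene 144 ((619.5532836914062, -245.10263061523438), 38.87847900390625) 19.452972391707625
 bar 68 [ 640.07258302 -231.36299798   52.81152683]
side 480 ((618.547607421875, -239.07522583007812), 36.40510559082031) 20.777115597470505
 bar 128 [ 620.90061589 -241.71397328   53.79838883]
```

```bash
python3 -m handwheel '[[0,0,0,0.003,0.0006,0,-1],[0,0,0,0.006,0.0012,0,-1],[0,0,0,0.01,0.0019,0,-1],[0,0,0,0.012,0.0023,0,-1],[0,0,0,0.012,0.0023,0,-1],[0,0,0,0.012,0.0023,0,-1],[0,0,0,0.012,0.0023,0,-1],[0,0,0,0.01,0.0019,0,-1],[0,0,0,0.005,0.001,0,-1],[0,0,0,0,0,0,-1]]'
python3 - <<'E'
from h import *
out=[]
for n,r in dict(scene=(125,140,195,195),side=(330,220,410,320)).items():
    a,b,c,d=r;z=snap(n,"7");W=cloud(z)[b:d,a:c];hs=cv2.cvtColor(z["im"],cv2.COLOR_BGR2HSV)[b:d,a:c]
    base=(hs[...,1]<90)&(np.hypot(W[...,0]-621,W[...,1]+241)<37)
    q=W[base&(np.abs(W[...,2]-20)<4)];print(n,len(q),cv2.minEnclosingCircle(q[:,:2].astype(np.float32)),np.median(q,0)[2],np.linalg.svd(q-q.mean(0),full_matrices=False)[2][2])
    out.append(cv2.resize(z["im"][b:d,a:c],(400*(c-a)//(d-b),400),interpolation=cv2.INTER_CUBIC))
x=cv2.hconcat(out);cv2.imwrite("pics/p7.png",cv2.resize(x,(800,400*800//x.shape[1])))
E
```

```text
time: 17.08
eef_pos: [729.6, -221.8, 113.1]
eef_rot: [-3.142, -0.0, 0.193]
contact_force: [-0.5, -0.2, -1.5]
width: 16.1
gripper_force: 40.0
scene 295 ((621.311279296875, -242.53480529785156), 34.719730377197266) 19.560712486686548 [-0.00382116 -0.00249894 -0.99998958]
side 629 ((619.330322265625, -241.04437255859375), 34.58453369140625) 20.614103562587893 [0.00727817 0.01137268 0.99990884]
```

View pics/p7.png

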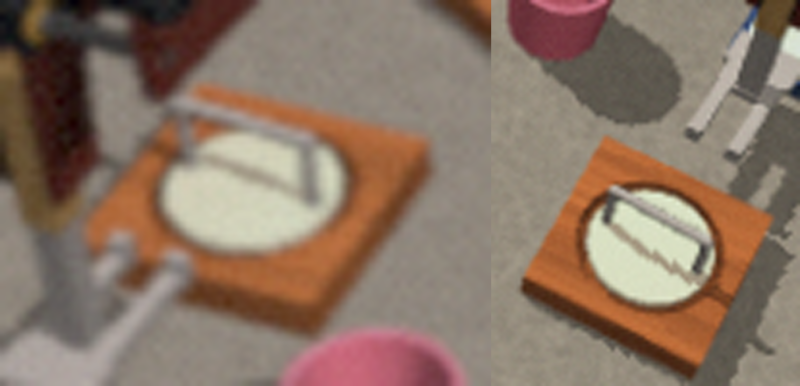

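The lid lies flat and centred in the recess, free of the tines. Now I take the lifter back to the pad.

```bash
python3 -m handwheel '[[0,0,0,0,0,0.01,-1],[0,0,0,0,0,0.03,-1],[0,0,0,0,0,0.04,-1],[0,0,0,0,0,0.03,-1],[0,0,0,-0.005,0.012,0.01,-1],[0,0,0,-0.010,0.024,0,-1],[0,0,0,-0.014,0.033,0,-1],[0,0,0,-0.014,0.033,0,-1],[0,0,0,-0.014,0.033,0,-1],[0,0,0,-0.014,0.033,0,-1]]'
python3 -m handwheel '[[0,0,0,-0.014,0.033,0,-1],[0,0,0,-0.014,0.033,0,-1],[0,0,0,-0.014,0.033,0,-1],[0,0,0,-0.014,0.033,0,-1],[0,0,0,-0.014,0.033,0,-1],[0,0,0,-0.014,0.033,0,-1],[0,0,0,-0.014,0.033,0,-1],[0,0,0,-0.014,0.033,0,-1],[0,0,0,-0.014,0.033,0,-1],[0,0,0,-0.014,0.033,0,-1]]'
python3 -m handwheel '[[0,0,0,-0.0075,0.016,0,-1],[0,0,0,0,0,0,-1],[0,0,0,0,0,0,-1],[0,0,0,0,0,0,-1]]'
```

```text
time: 18.02
eef_pos: [655.6, -53.0, 233.6]
eef_rot: [-3.141, 0.0, 0.191]
contact_force: [0.9, 0.9, -1.8]
width: 15.6
gripper_force: 40.0
time: 18.85
eef_pos: [515.5, 276.5, 233.8]
eef_rot: [-3.141, 0.001, 0.192]
contact_force: [1.2, -0.3, -0.7]
width: 16.2
gripper_force: 40.0
time: 19.18
eef_pos: [509.8, 290.0, 233.8]
eef_rot: [3.141, 0.0, 0.191]
contact_force: [0.3, -1.0, -2.3]
width: 15.7
gripper_force: 40.0
```

```bash
python3 -m handwheel '[[0,0,0,0.001,0.004,-0.015,-1],[0,0,0,0,0,-0.03,-1],[0,0,0,0,0,-0.035,-1],[0,0,0,0,0,-0.03,-1],[0,0,0,0,0,-0.015,-1],[0,0,0,0,0,-0.01,-1],[0,0,0,0,0,-0.005,-1],[0,0,0,0,0,-0.002,-1],[0,0,0,0,0,0,-1],[0,0,0,0,0,0,-1]]'
```

```text
time: 20.02
eef_pos: [511.7, 295.4, 92.8]
eef_rot: [-3.141, -0.002, 0.191]
contact_force: [-0.3, -0.1, -1.8]
width: 15.6
gripper_force: 40.0
```

```bash
python3 -m handwheel '[[0,0,0,0,0,-0.002,-1],[0,0,0,0,0,-0.002,-1],[0,0,0,0,0,-0.001,-1],[0,0,0,0,0,-0.001,-1],[0,0,0,0,0,-0.0005,-1],[0,0,0,0,0,-0.0005,-1],[0,0,0,0,0,0,-1],[0,0,0,0,0,0,-1]]'
```

```text
time: 20.68
eef_pos: [511.0, 295.5, 85.6]
eef_rot: [-3.141, -0.0, 0.192]
contact_force: [-2.5, -1.3, 8.6]
width: 15.9
gripper_force: 40.0
```

```bash
python3 -m handwheel '[[0,0,0,0,0,0.0003,-1],[0,0,0,0,0,0,-0.6],[0,0,0,0,0,0,-0.4],[0,0,0,0,0,0,0],[0,0,0,0,0,0,0.5],[0,0,0,0,0,0,1],[0,0,0,0,0,0,1],[0,0,0,0,0,0,1],[0,0,0,0,0,0,1],[0,0,0,0,0,0,1]]'
python3 -m handwheel '[[0,0,0,0,0,0,1],[0,0,0,0,0,0,1],[0,0,0,0,0,0.02,1],[0,0,0,0,0,0.03,1],[0,0,0,0,0,0.035,1],[0,0,0,0,0,0.035,1],[0,0,0,0,0,0.03,1],[0,0,0,0,0,0.02,1],[0,0,0,0,0,0,1],[0,0,0,0,0,0,1]]'
python3 - <<'E'
from h import *
out=[]
for n in("scene","side"):
    z=snap(n,"9");W=cloud(z);hs=cv2.cvtColor(z["im"],cv2.COLOR_BGR2HSV)
    q=W[(np.abs(W[...,2]-134)<6)&(np.hypot(W[...,0]-511,W[...,1]-295)<22)];print(n,"lifter top",len(q),q.mean(0) if len(q) else "")
    q=W[(hs[...,1]<90)&(np.hypot(W[...,0]-601,W[...,1]+37)<40)&(np.abs(W[...,2]-55)<4)];print("cruc",cv2.minEnclosingCircle(q[:,:2].astype(np.float32)))
    q=W[(hs[...,1]<90)&(np.hypot(W[...,0]-621,W[...,1]+241)<37)&(np.abs(W[...,2]-20)<4)];print("lid",cv2.minEnclosingCircle(q[:,:2].astype(np.float32)),np.median(q[:,2]))
    out.append(z["im"])
x=cv2.hconcat(out);cv2.imwrite("pics/p9.png",cv2.resize(x,(800,300)))
E
```

```text
time: 21.52
eef_pos: [510.9, 295.3, 84.9]
eef_rot: [3.142, 0.0, 0.192]
contact_force: [0.7, -0.6, -0.1]
width: 67.3
gripper_force: 0.0
time: 22.35
eef_pos: [511.3, 295.6, 255.9]
eef_rot: [-3.14, -0.002, 0.192]
contact_force: [-0.2, -0.4, -0.5]
width: 88.2
gripper_force: 0.0
scene lifter top 52 [512.33602562 295.99792943 132.58557401]
cruc ((601.6777954101562, -36.800045013427734), 32.35101318359375)
lid ((619.9754028320312, -239.86337280273438), 34.9838981628418) 19.604128503617616
side lifter top 55 [509.40555079 294.30814523 133.85572546]
cruc ((601.7064819335938, -37.1234245300293), 33.21946334838867)
lid ((619.7802124023438, -241.84518432617188), 34.32426452636719) 20.697077584356585
```

View pics/p9.png

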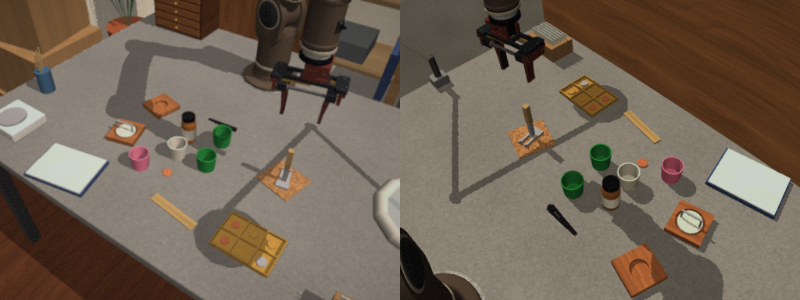

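Both views show the lid in the rest ((125,130) left, (690,222) right), the lifter upright on the pad, and everything else where it was. The gripper is clear, so I'm handing in.

```bash
python3 -c "
from rig import *
print(sign_off())"
```

```text
the job is handed in; nothing more can be done
None
```

The job is handed in (no verdict shown): the lid lies level and centred to within about 2 mm in the lid rest, the lifter stands upright on its cork pad, and the crucible and bystanders look undisturbed in the final pictures.

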